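# Shut the capsule filler's cover and hold its keeper arm at the stop

### The arm

A 6-joint arm with a two-finger parallel gripper is mounted at the origin on the work surface. World frame = base frame: x ahead of the robot, y to its left, z up, the work surface at z = 0. Lengths are in m, angles in degrees, forces in N, time in s.
With the tool pointing down it reaches from about 0.4 to 0.825 m from the base axis. Payload 7 kg.
Tool frame: the origin (TCP) lies on the front face of the gripper's body, between the roots of the fingers; the fingertips stand 66 mm ahead of it and the grasp point (between the pads) lies 47 mm ahead of it; z points along the fingers, y is the line along which they close (so a half turn about z gives the same grasp; the last joint's range is limited). The gripper opens to 88 mm and grips with 3 to 60 N. Pads are 19 mm wide; open, the fingers measure 130 mm over their backs; the gripper's body (78 mm by 193 mm) begins 47 mm behind the grasp point.
Start: joints at [84.861, 20.546, 0.682, 0, -70.136, -16.507], TCP at [0.249, 0.627, 0.292] pointing down, gripper open.
Joint ranges: [-176.03, 176.03], [-82.01, 121.73], [-58.28, 71.71], [-173.87, 95.51], [-174.79, -0.11], [-173.66, 173.66]. Speed limits (degrees/s): [136.94, 136.94, 172.46, 180, 180, 180].

### API

Orientations are given as [roll, pitch, yaw] about the fixed x, y, z axes, in that order (R = Rz(yaw) Ry(pitch) Rx(roll)).
In Python, from plant import ctrl gives the robot as it stands.
- The arm moves only by the tool send_rows, never from a script. Its argument "deltas" is a list of rows, each a list of 2 entries, a list of its own where there are three numbers: the shift along the tool's x, y, z each as a share of 800 mm, from -1 to 1, then the turn about the tool's z as a share of 90 degrees, from -1 to 1. A call has exactly 5 rows; each row is the pose to reach, as a shift and turn from the pose commanded when the call began, along the tool's axes at that moment; what a row does not reach only later rows make up. A row lasts 1/12 s, in which the tool goes at most 41.7 mm and 7.16 degrees, less where a joint would pass 70% of its speed; a pose out of reach is approached as far as the arm can. A call with a number of a shift or a turn outside -1 to 1 is refused whole. A call with a gripper value outside its range is refused whole. "gripper" is the opening, from 0 (shut) to 1 (fully open), set as the call begins (left out, the last holds). The fingers move at their own pace and stop on an object; the grip force is fixed at half the most. Time passes only in rows, so rows that repeat a pose let the fingers close, or fill a call up. It gives the time, the measured TCP pose, the force, the opening and the grip force at its end, in the units of the state.
- ctrl.get_obs(): the state, without advancing time (a new reading comes with each control period).
- ctrl.snapshot(name): name is "side" or "top"; returns a dict with "color" (400x640x3 uint8, red, green, blue), "vertical_fov" (degrees; the focal length in pixels is half the picture's height over the tangent of half this angle, whatever the lens; pixels are square), "cx", "cy" (the principal point, pixels), "rvec" (rotation vector, rad) and "tvec" (3), from world to camera coordinates, as OpenCV has them. Camera axes: x right, y down, z forward; pixel columns grow to the right and rows downward; lengths in m; the calibration is good to about 2 mm. A picture is of the moment at which its call begins. There is no depth.
- ctrl.close_job(): hands the job in; it is judged then, once.
Trained networks look in a picture, given as the dict that the camera call returned (one of the last four; its "shot" number tells which), for a name from the list of things; names that differ only in an ending like _2 or _b are one class to them, and where a whole thing is asked for, a point or a joint stands for the part that bears it (a point fixed in the world has none). Each returns a list of dicts, best first, with "conf" (0 to 1); they miss things now and then, are a little off and sometimes report something else, mostly with a low value. They report only what shows in the picture. A call takes as long as a camera call.
- ctrl.boxes_of(picture, thing): "xy" ([column, row] as shares, 0 to 1, of the picture: columns of its width, rows of its height, amid what is visible of it).
- ctrl.cut_out(picture, thing): "pixels" (400x640 bool, what is visible of it) and "xy" ([column, row] as shares, 0 to 1, of the picture: columns of its width, rows of its height, amid what is visible of it).
The state is a dict: "clock": time; "joint_pos": joint angles; "qvel": joint speeds; "tau": joint torques, N m; "tool_pos": TCP position; "orientation": TCP orientation; "force": force on the tool from outside, world axes, zero at the start; "moment": the same for the moment, N m; "opening": finger opening in m; "gripper_force": force on a finger pad.
Only numpy, scipy, OpenCV 4.12 (cv2) and the standard library are available. Lean on these libraries where they do the work, as an engineer would, in place of code of your own. Each camera call takes 0.05 s, during which the arm holds its last target. There are 200 camera calls.

### The job

On the capsule filling machine, lower the raised steel cover gently, without slamming it, until it lies fully shut on the plate of capsules. Only then swing the spring-loaded keeper arm at the machine's side round over the cover until it is hard against its stop, and keep holding it there: it springs back if let go, so the program finishes while the fingers still hold the arm at its stop. Leave the other things on the bench where they are.

Things in the scene. Friction and masses are not known exactly. Their poses are not given: they have to be found in the camera images.
- filler: Capsule filling machine, fixed: steel base 205 x 225 mm on four black feet, capsule plate 72 mm above the bench. Origin: centre of its underside. x points from its front (cover's free edge) to its back (hinge), y to the left seen from the front, z up. A bracket on its right (-y) carries the keeper's pivot. Only cover and keeper stand higher than 100 mm.
- cover (a joint): Angle of the 0.6 kg steel cover about its hinge along the machine's y, at the back: 0 = shut, level on the plate; grows as it opens upward and back, to 1.4 rad at most. It starts raised, at 0.85 to 1.25. The hinge is stiff: the cover stays where it is left and must be pushed all the way down, with 1 to 4 N at the free edge.
- cover_hinge (a point): Point on the cover's hinge axis at the middle of its width, 75.5 mm above the bench, in the plane of the cover's underside. Its axes turn with the cover: -x runs along the underside to the free edge, y along the hinge, z out of the cover's top (outer) face, which lies 8 mm from this plane.
- cover_edge (a point): Middle of the cover's free edge, on its top (outer) face, 170 mm from the hinge, 84 mm above the bench when shut; axes as cover_hinge. The cover is 200 mm wide (100 mm either side) and 8 mm thick; a flat tab 50 mm wide and 8 mm thick reaches 26 mm farther from the middle of this edge.
- keeper (a joint): Angle of the keeper arm about its upright pivot: 0 = at rest along the machine's right side, pointing to its front; grows clockwise seen from above, as the arm swings over the cover, to the stop at 1.2 rad. A spring drives it back to 0: 2.4 N at the post at the start, 5.2 N at the stop.
- keeper_pivot (a point): Point on the keeper arm's upright pivot axis, on the arm's underside, 88 mm above the bench (4.5 mm above the shut cover). Its axes turn with the arm: -x points along the arm to the post. The flat aluminium arm, 18 mm wide and 10 mm thick, reaches 120 mm from the pivot one way and has a tail of 35 mm the other way.
- keeper_post (a point): Upright round steel post (14 mm in diameter, standing 50 mm above the arm's top) near the arm's end, 105 mm from the pivot: the thing to push or hold. The point lies on the post's axis 25 mm above the arm's top, 123 mm above the bench; the post's top is at 148 mm. Axes as keeper_pivot.
- jar_a: Bystander: white plastic jar, 48 mm across, 75 mm tall, near the machine's left side. Origin: centre of its underside.
- jar_b: Bystander: white plastic jar, 44 mm across, 60 mm tall, right of the keeper arm. Origin: centre of its underside.
- spatula: Bystander: slim steel lab spatula, 170 mm long and up to 14 mm wide, lying flat behind the machine. Origin: middle of its underside, x along it.
- scraper: Bystander: flat white scraper 50 x 90 x 6 mm, lying left of the machine's front. Origin: centre of its underside.
- mortar: Bystander: white ceramic mortar, 136 mm across and 70 mm tall, with its pestle leaning in it to 150 mm high. Origin: centre of its underside.
- weight: Bystander: steel balance weight, 36 mm across, 53 mm tall. Origin: centre of its underside.
- tray: Bystander: open white tray of capsules, 100 x 140 x 30 mm. Origin: centre of its underside.

How it is judged:
By the outcome, as a careful person would: the job done as asked, in the order asked, and still so for the second after the job is handed in, while the arm keeps its last pose, push and grip.
It also fails if it takes over 51 s, if anything falls off the work surface, if the arm or the gripper's body presses on something with over 40 N, if the wrist force passes 120 N, or if a joint passes its speed limit or range.

## Working session

There is one attempt and no reset: what is moved stays moved. The work goes in short steps, Python scripts to look and compute and a tool call to move; the robot and the scene stay as the last step left them, time stands still between calls to the robot, and variables do not carry over. Pictures are saved under pics/ and viewed, at most 10 in all, crops included, and the job is handed in when it is done.

Besides the shell and the picture viewer there is one more tool, called after ">>>" as a command line: name --argument value ..., lists and objects as JSON in quotes. send_rows: Moves the arm, as the interface text tells. Shift numbers are shares of 800 mm and turn numbers shares of 90 degrees, none past 1 either way. Its arguments: {"type":"object","properties":{"deltas":{"type":"array","items":{"type":"array"}},"gripper":{"type":"number"}},"required":["deltas"]}

```bash
mkdir -p pics; cat > h.py <<'E'
import numpy as np,cv2
from plant import ctrl
def K(p):
    f=200/np.tan(np.radians(p["vertical_fov"])/2); return np.array([[f,0,p["cx"]],[0,f,p["cy"]],[0,0,1]])
def ray(p,u,v):
    R=cv2.Rodrigues(np.array(p["rvec"],float))[0]; t=np.array(p["tvec"],float).ravel()
    d=R.T@np.linalg.inv(K(p))@[u,v,1]; return -R.T@t,d
def atz(p,u,v,z):
    o,d=ray(p,u,v); return o+d*(z-o[2])/d[2]
def tri(p1,a,p2,b):
    o1,d1=ray(p1,*a);o2,d2=ray(p2,*b)
    s=np.linalg.lstsq(np.c_[d1,-d2],o2-o1,rcond=None)[0]
    x,y=o1+s[0]*d1,o2+s[1]*d2; return (x+y)/2,np.linalg.norm(x-y)
def proj(p,X):
    return cv2.projectPoints(np.array(X,float).reshape(-1,3),np.array(p["rvec"],float),np.array(p["tvec"],float),K(p),None)[0].reshape(-1,2)
E
python3 - <<'E'
from h import *
np.set_printoptions(precision=3,suppress=True)
P={n:ctrl.snapshot(n) for n in("side","top")}
for n,p in P.items():
    cv2.imwrite(f"pics/{n}0.png",p["color"][:,:,::-1]); print(n,p["vertical_fov"],p["cx"],p["cy"],ray(p,p["cx"],p["cy"]))
    for t in "filler cover_hinge cover_edge keeper_pivot keeper_post jar_a mortar weight tray".split():
        print(n,t,[(np.round(np.array(b["xy"])*[640,400],1).tolist(),round(b["conf"],2)) for b in ctrl.boxes_of(p,t)[:3]])
print({k:v for k,v in ctrl.get_obs().items() if k in("clock","tool_pos","orientation","force")})
E
```

```text
side 42.93216493169899 322.8224266700609 193.93946144556642 (array([-0.394, -0.931,  0.876]), array([ 0.607,  0.611, -0.509]))
side filler [([323.3, 196.7], 0.77)]
side cover_hinge [([328.6, 165.1], 0.92)]
side cover_edge [([326.7, 163.3], 0.63)]
side keeper_pivot [([358.0, 199.0], 0.52)]
side keeper_post [([356.3, 205.2], 0.66), ([460.0, 281.5], 0.16)]
side jar_a [([385.1, 237.0], 0.76), ([271.2, 184.5], 0.6), ([357.9, 200.9], 0.31)]
side mortar [([220.6, 162.9], 0.76)]
side weight [([458.3, 279.3], 0.66), ([268.4, 180.4], 0.49), ([241.0, 211.3], 0.45)]
side tray [([414.8, 325.6], 0.98)]
top 49.553466599739274 314.53376760238814 201.90587116727295 (array([0.403, 0.014, 1.42 ]), array([ 0.091, -0.005, -0.996]))
top filler [([312.7, 198.3], 0.65)]
top cover_hinge [([300.5, 178.1], 0.71)]
top cover_edge [([303.0, 176.7], 0.91)]
top keeper_pivot [([349.3, 181.6], 0.87)]
top keeper_post [([352.7, 182.6], 0.55)]
top jar_a [([350.2, 184.9], 0.73), ([387.1, 189.2], 0.62), ([241.4, 202.4], 0.52)]
top mortar [([172.1, 224.8], 0.73), ([353.1, 180.8], 0.57)]
top weight [([453.0, 184.1], 0.53)]
top tray [([464.4, 245.8], 0.96)]
{'clock': 1.0, 'tool_pos': array([0.249, 0.627, 0.292]), 'orientation': array([180.   ,  -0.001, -21.644]), 'force': array([-0.253, -0.278,  0.13 ])}
```

```bash
ls pics
```

```text
side0.png
top0.png
```

View pics/side0.png

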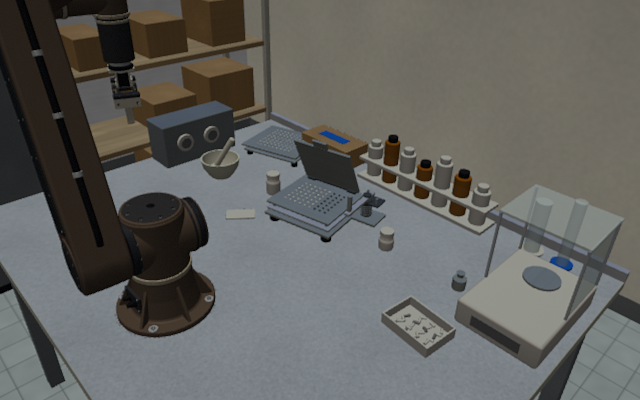

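View pics/top0.png

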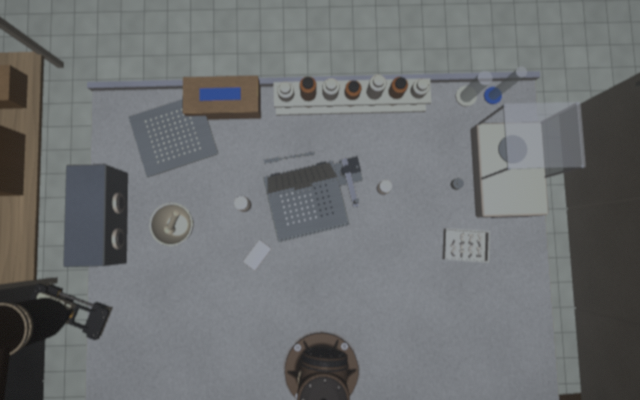

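Side view: machine at about (320,195) with its cover raised at (330,165), post at (350,203), jars at (273,182) and (386,238). Top view: machine at (308,205), keeper pivot near (350,165), post near (355,200), and the front faces the robot. Next I'll zoom in on both.

```bash
python3 - <<'E'
from h import *
import pickle
P={n:ctrl.snapshot(n) for n in("side","top")}
pickle.dump(P,open("P0.pkl","wb"))
a=cv2.resize(P["side"]["color"][130:250,250:410],(800,600),interpolation=cv2.INTER_CUBIC)
b=cv2.resize(P["top"]["color"][140:260,230:390],(800,600),interpolation=cv2.INTER_CUBIC)
for n,c in(("side",a),("top",b)): cv2.imwrite(f"pics/{n}1.png",c[:,:,::-1])
E
```

```text
(no output)
```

View pics/side1.png

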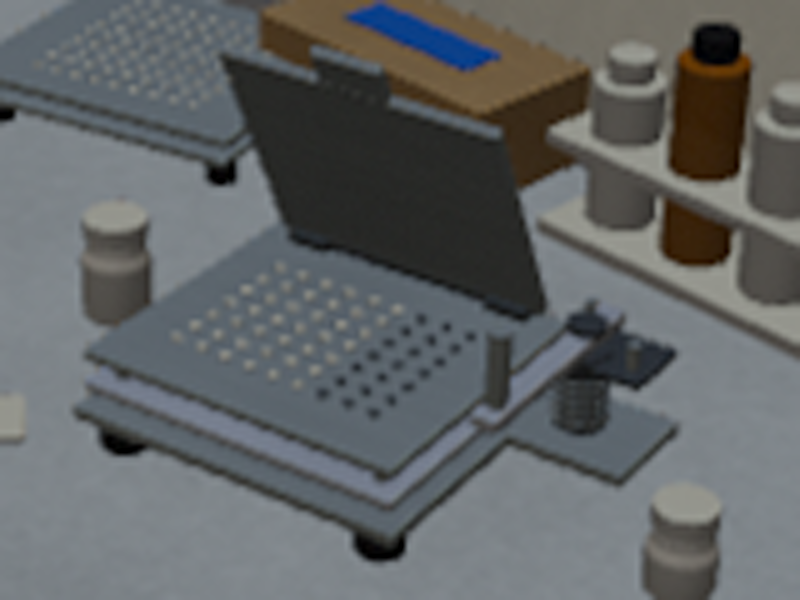

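View pics/top1.png

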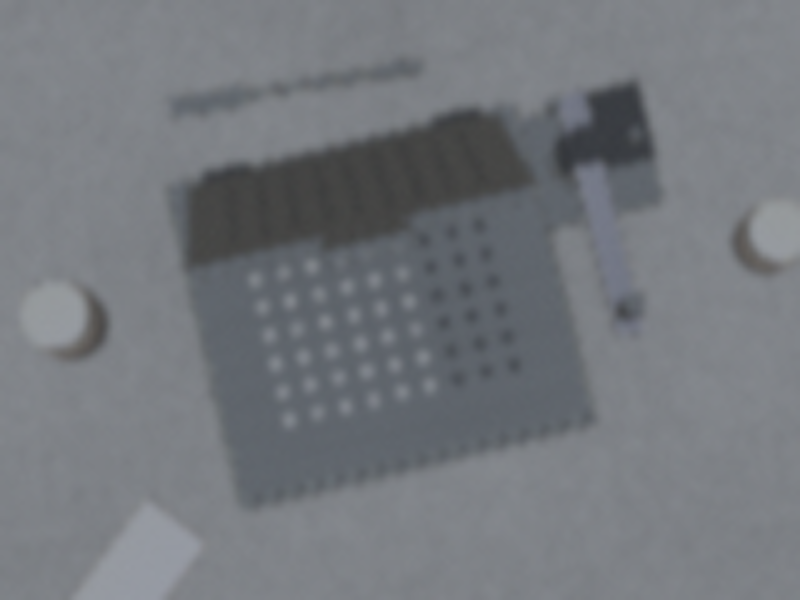

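```bash
cat > fit.py <<'E'
from h import *
import pickle
from scipy.optimize import least_squares
np.set_printoptions(precision=4,suppress=True)
P=pickle.load(open("P0.pkl","rb"));S,T=P["side"],P["top"]
s=lambda u,v:(250+u/5,130+v/5); t=lambda u,v:(230+u/5,140+v/5)
print("plate FR",atz(T,*t(596,424),.072),atz(S,*s(390,478),.072),"FL",atz(T,*t(245,507),.072),atz(S,*s(88,355),.072))
print("post top",tri(S,s(499,333),T,t(627,303)),atz(S,*s(499,333),.148),atz(T,*t(627,303),.148))
print("edge L",tri(S,s(222,53),T,t(187,266)),"R",tri(S,s(502,129),T,t(535,187)))
print("tab L",tri(S,s(315,48),T,t(325,248)),"R",tri(S,s(388,72),T,t(415,228)))
print("hinge",atz(S,*s(285,232),.0755),atz(S,*s(545,312),.0755))
for n,a,b,z in(("jar_a",(117,215),(55,315),.075),("jar_b",(686,503),(780,232),.06)): print(n,atz(S,*s(*a),z),atz(T,*t(*b),z))
# model: x,y,yaw, hinge dx, cover angle, pivot(x,y)
def pts(q):
    x,y,w,hx,c,px,py=q; R=np.array([[np.cos(w),-np.sin(w),0],[np.sin(w),np.cos(w),0],[0,0,1]])
    m=lambda X:R@np.array(X)+[x,y,0]
    def cv(r,yy,h): return m([hx-r*np.cos(c)-h*-np.sin(-c)*1,yy,.0755+r*np.sin(c)+h*np.cos(c)]) if 0 else m([hx-r*np.cos(c)+h*np.sin(c),yy,.0755+r*np.sin(c)+h*np.cos(c)])
    return dict(EL=cv(.17,.1,.008),ER=cv(.17,-.1,.008),TL=cv(.196,.025,.008),TR=cv(.196,-.025,.008),HL=cv(0,.1,0),HR=cv(0,-.1,0),post=m([px-.105,py,.148]),piv=m([px,py,.098]),H=m([hx,0,.0755]))
obs=[("EL",S,s(222,53)),("ER",S,s(502,129)),("TL",S,s(315,48)),("TR",S,s(388,72)),("HL",S,s(285,232)),("HR",S,s(545,312)),("post",S,s(499,333)),
("EL",T,t(187,266)),("ER",T,t(535,187)),("TL",T,t(325,248)),("TR",T,t(415,228)),("post",T,t(627,303))]
def res(q):
    d=pts(q); return np.concatenate([proj(p,d[n])[0]-o for n,p,o in obs])
if __name__=="__main__":
    r=least_squares(res,[.5,.03,.2,.1,1,.0,-.13],loss="soft_l1")
    print(r.x,"yaw",np.degrees(r.x[2])); print(r.fun.reshape(-1,2))
    for k,v in pts(r.x).items(): print(k,v)
    pickle.dump(r.x,open("q.pkl","wb"))
E
python3 fit.py
```

```text
plate FR [ 0.4521 -0.0992  0.072 ] [ 0.4548 -0.1013  0.072 ] FL [0.4061 0.1199 0.072 ] [0.411  0.1146 0.072 ]
post top (array([ 0.5216, -0.1147,  0.1465]), np.float64(0.0034971719648947785)) [ 0.5212 -0.1174  0.148 ] [ 0.5202 -0.1134  0.148 ]
edge L (array([0.5394, 0.1378, 0.2252]), np.float64(0.0004246595611032911)) R (array([ 0.5789, -0.057 ,  0.2336]), np.float64(0.0026817753876515857))
tab L (array([0.544 , 0.0601, 0.2541]), np.float64(0.0007059254587536242)) R (array([0.5544, 0.0106, 0.2529]), np.float64(0.0007982104663096637))
hinge [0.6006 0.1459 0.0755] [ 0.6525 -0.0378  0.0755]
jar_a [0.5333 0.2372 0.075 ] [0.5281 0.2359 0.075 ]
jar_b [ 0.5751 -0.2185  0.06  ] [ 0.5711 -0.2204  0.06  ]
[ 0.6499  0.059   0.2185 -0.0232  1.1048 -0.0585 -0.1421] yaw 12.517608094197096
[[-0.0022 -1.4919]
 [ 0.5048  0.8067]
 [-0.3312 -0.0203]
 [-0.6555 -0.4816]
 [-0.0269 -1.099 ]
 [ 0.6018  1.0956]
 [-0.6192 -0.2902]
 [ 0.1913  0.3079]
 [ 0.8418 -1.1308]
 [-0.3579  0.5061]
 [-0.4348  0.1046]
 [ 0.5903 -0.3149]]
EL [0.538  0.1366 0.231 ]
ER [ 0.5814 -0.0587  0.231 ]
TL [0.5429 0.0608 0.2542]
TR [0.5537 0.012  0.2542]
HL [0.6056 0.1516 0.0755]
HR [ 0.649  -0.0437  0.0755]
post [ 0.5211 -0.1151  0.148 ]
piv [ 0.6236 -0.0924  0.098 ]
H [0.6273 0.054  0.0755]
```

>>> send_rows --deltas '[[[0.034,0.025,-0.018],0],[[0.068,0.05,-0.036],0],[[0.102,0.075,-0.054],0],[[0.136,0.1,-0.072],0],[[0.17,0.125,-0.09],0]]' --gripper 0

```text
clock: 1.52
tool_pos: [0.339, 0.4828, 0.3649]
orientation: [-180.0, -0.0, -21.6]
force: [0.8, 0.4, 0.9]
opening: 0.0595
gripper_force: 0.0
```

>>> send_rows --deltas '[[[0.036,0.026,0],0],[[0.072,0.052,0],0],[[0.108,0.078,0],0],[[0.144,0.104,0],0],[[0.18,0.13,0],0]]'

```text
clock: 1.93
tool_pos: [0.4345, 0.3329, 0.3646]
orientation: [-180.0, -0.0, -21.6]
force: [0.4, -0.4, -0.0]
opening: 0.0265
gripper_force: 0.0
```

>>> send_rows --deltas '[[[0.036,0.026,0],0],[[0.072,0.052,0],0],[[0.108,0.078,0],0],[[0.144,0.104,0],0],[[0.18,0.13,0],0]]'

```text
clock: 2.35
tool_pos: [0.5301, 0.1831, 0.3646]
orientation: [-180.0, -0.0, -21.6]
force: [0.2, 0.5, -0.1]
opening: 0.0007
gripper_force: 0.0
```

>>> send_rows --deltas '[[[0.032,0.024,0],-0.075],[[0.064,0.048,0],-0.15],[[0.096,0.072,0],-0.225],[[0.126,0.096,0],-0.3],[[0.156,0.116,0],-0.377]]'

```text
clock: 2.77
tool_pos: [0.6117, 0.0506, 0.3644]
orientation: [180.0, -0.0, 12.6]
force: [0.1, 0.7, -0.3]
opening: 0.0005
gripper_force: 0.0
```

>>> send_rows --deltas '[[[0,0,0.02],0],[[0,0,0.04],0],[[0,0,0.06],0],[[0,0,0.08],0],[[0,0,0.1],0]]'

```text
clock: 3.18
tool_pos: [0.6113, 0.0522, 0.2835]
orientation: [-180.0, -0.0, 12.3]
force: [-0.5, 0.6, -0.0]
opening: 0.0007
gripper_force: 0.0
```

```bash
python3 - <<'E'
from h import *
import pickle
o=ctrl.get_obs();print(o["tool_pos"],o["orientation"],o["joint_pos"],o["force"])
q=pickle.load(open("q.pkl","rb"))
a=ctrl.snapshot("side")
cv2.imwrite("pics/side2.png",cv2.resize(a["color"][70:250,250:450],(660,594),interpolation=cv2.INTER_CUBIC)[:,:,::-1])
H=np.array([.6273,.054]);w=np.radians(12.3);ex=np.array([np.cos(w),np.sin(w)])
print("r,y",-(o["tool_pos"][:2]-H)@ex,(o["tool_pos"][:2]-H)@[-ex[1],ex[0]])
E
```

```text
[0.61125073 0.05215434 0.28348578] [-1.79997910e+02 -1.11890135e-02  1.22620008e+01] [ 2.30957334e+01  1.51252197e+01 -8.20947438e+00  5.53256174e-05
 -6.66539236e+01  7.91662456e+01] [-0.4898413   0.63321054 -0.0209428 ]
r,y 0.016074051224923808 0.0016156846512081155
```

View pics/side2.png

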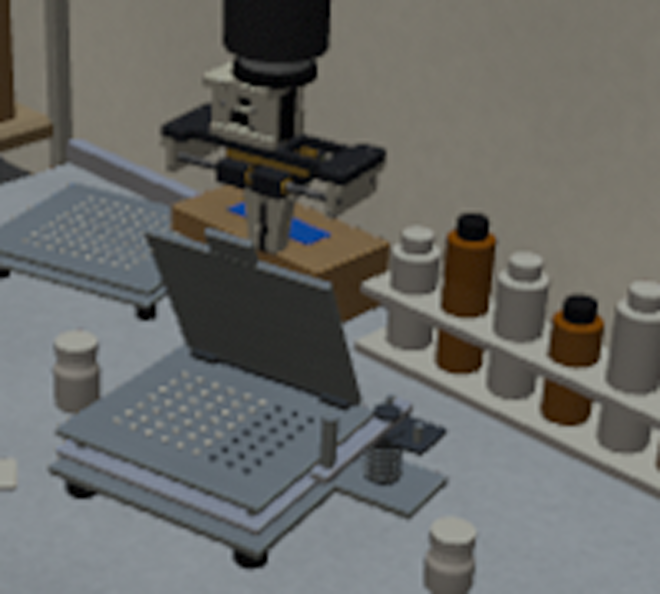

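The closed fingers (265,230) stand behind the raised cover, clear of it, with the gripper body above its edge. I'll start pushing.

>>> send_rows --deltas '[[[-0.009,0,0],0],[[-0.018,0,0],0],[[-0.027,0,0],0],[[-0.036,0,0],0],[[-0.044,0,0],0]]'

```text
clock: 3.65
tool_pos: [0.5761, 0.0448, 0.2853]
orientation: [-180.0, -0.1, 12.3]
force: [0.2, 0.1, 0.1]
opening: 0.0008
gripper_force: 0.0
```

>>> send_rows --deltas '[[[-0.005,0,0.001],0],[[-0.0125,0,0.005],0],[[-0.0205,0,0.009],0],[[-0.029,0,0.0145],0],[[-0.037,0,0.0195],0]]'

```text
clock: 4.07
tool_pos: [0.5472, 0.0384, 0.2683]
orientation: [-180.0, -0.0, 12.3]
force: [1.8, -0.3, 3.4]
opening: 0.0002
gripper_force: 1.5
```

>>> send_rows --deltas '[[[-0.006,0,0.0045],0],[[-0.012,0,0.009],0],[[-0.018,0,0.0145],0],[[-0.0235,0,0.02],0],[[-0.029,0,0.0255],0]]'

```text
clock: 4.48
tool_pos: [0.5246, 0.0335, 0.2475]
orientation: [180.0, 0.0, 12.3]
force: [0.0, -0.3, 3.2]
opening: 0.0005
gripper_force: 1.2
```

>>> send_rows --deltas '[[[-0.005,0,0.006],0],[[-0.01,0,0.012],0],[[-0.015,0,0.018],0],[[-0.0195,0,0.0245],0],[[-0.0235,0,0.031],0]]'

```text
clock: 4.9
tool_pos: [0.5063, 0.0295, 0.2227]
orientation: [-180.0, 0.0, 12.3]
force: [-0.7, -0.2, 2.6]
opening: 0.0005
gripper_force: 1.0
```

>>> send_rows --deltas '[[[-0.004,0,0.007],0],[[-0.008,0,0.0135],0],[[-0.011,0,0.0205],0],[[-0.014,0,0.0275],0],[[-0.017,0,0.035],0]]'

```text
clock: 5.32
tool_pos: [0.4933, 0.0267, 0.1947]
orientation: [-180.0, 0.0, 12.3]
force: [0.0, 0.2, 0.8]
opening: 0.0001
gripper_force: 0.8
```

>>> send_rows --deltas '[[[-0.002,0,0.0055],0],[[-0.0035,0,0.011],0],[[-0.005,0,0.017],0],[[-0.0065,0,0.0225],0],[[-0.008,0,0.028],0]]'

```text
clock: 5.73
tool_pos: [0.4873, 0.0254, 0.1725]
orientation: [180.0, -0.0, 12.3]
force: [-1.2, -0.5, 1.7]
opening: 0.0004
gripper_force: 0.7
```

>>> send_rows --deltas '[[[0,0,0.003],0],[[-0.001,0,0.006],0],[[-0.001,0,0.009],0],[[-0.002,0,0.012],0],[[-0.002,0,0.015],0]]'

```text
clock: 6.15
tool_pos: [0.4859, 0.0251, 0.1608]
orientation: [-180.0, -0.0, 12.3]
force: [-0.6, -0.5, 2.2]
opening: 0.0005
gripper_force: 0.7
```

>>> send_rows --deltas '[[[0,0,0.002],0],[[0,0,0.004],0],[[0,0,0.006],0],[[0,0,0.008],0],[[0,0,0.01],0]]'

```text
clock: 6.57
tool_pos: [0.4858, 0.0251, 0.1528]
orientation: [180.0, 0.0, 12.3]
force: [-0.3, 0.0, 0.7]
opening: 0.0006
gripper_force: 0.7
```

>>> send_rows --deltas '[[[0,0,0.001],0],[[0,0,0.002],0],[[0,0,0.003],0],[[0,0,0.004],0],[[0,0,0.005],0]]'

```text
clock: 6.98
tool_pos: [0.4858, 0.0251, 0.1493]
orientation: [180.0, -0.0, 12.3]
force: [-7.7, 1.4, 16.9]
opening: 0.0004
gripper_force: 8.2
```

>>> send_rows --deltas '[[[0,0,-0.015],0],[[0,0,-0.05],0],[[0,0,-0.085],0],[[0,0,-0.12],0],[[0,0,-0.15],0]]'

```text
clock: 7.4
tool_pos: [0.4862, 0.0252, 0.271]
orientation: [-180.0, -0.1, 12.3]
force: [-0.1, 0.0, -0.4]
opening: 0.0005
gripper_force: 0.0
```

>>> send_rows --deltas '[[[0.001,0.036,0],0],[[0.002,0.072,0],0],[[0.004,0.108,0],0],[[0.006,0.144,0],0],[[0.006,0.18,0],0]]' --gripper 1

```text
clock: 7.82
tool_pos: [0.5217, -0.1158, 0.2691]
orientation: [180.0, -0.1, 12.3]
force: [0.1, 0.8, 0.9]
opening: 0.0283
gripper_force: 0.0
```

```bash
python3 - <<'E'
from h import *
o=ctrl.get_obs();print(o["tool_pos"],o["orientation"],o["opening"],o["joint_pos"])
a=ctrl.snapshot("side")
cv2.imwrite("pics/side3.png",cv2.resize(a["color"][110:250,250:410],(686,600),interpolation=cv2.INTER_CUBIC)[:,:,::-1])
for n in("keeper_post","cover_edge"):
    for b in ctrl.boxes_of(a,n)[:2]: print(n,np.array(b["xy"])*[640,400],b["conf"])
print(proj(a,[[.5211,-.1151,.148],[.5211,-.1151,.123],[.4612,.018,.084]]))
E
```

```text
[ 0.5217123  -0.11577851  0.26913176] [ 1.79995123e+02 -6.51025448e-02  1.23134648e+01] 0.028301876387122622 [ 8.52093726e+00  8.26252297e+00 -1.90311879e+01  6.30569679e-04
 -6.26410066e+01  9.37922353e+01]
keeper_post [355.904 203.8  ] 0.73
cover_edge [316.48 193.8 ] 0.73
cover_edge [322.304 205.52 ] 0.62
[[349.17797777 196.3012103 ]
 [348.71350812 203.89502621]
 [301.37952633 204.43995777]]
```

View pics/side3.png

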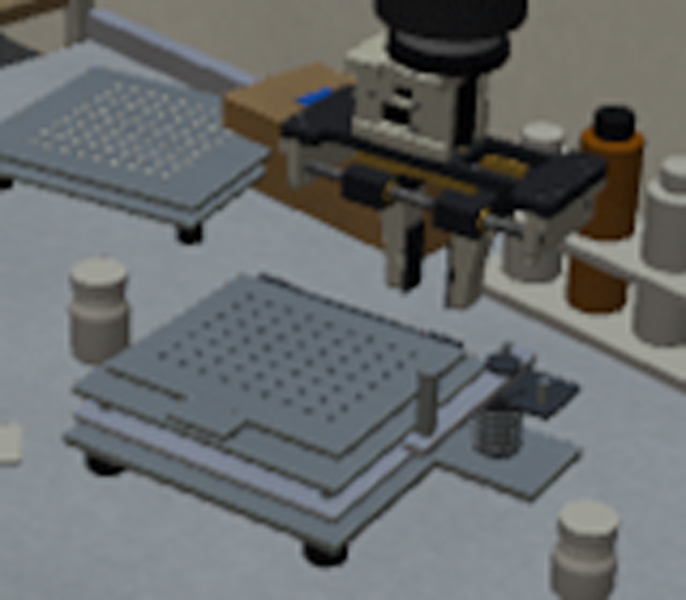

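Cover lies flat and shut (tab at about (205,430) in the crop), and the post at (428,375) projects back to within about a pixel of my estimate. I'll descend around the post and grip it.

>>> send_rows --deltas '[[[0,0,0.01],0],[[0,0,0.02],0],[[0,0,0.03],0],[[0,0,0.04],0],[[0,0,0.05],0]]'

```text
clock: 8.38
tool_pos: [0.5209, -0.114, 0.2279]
orientation: [-180.0, 0.0, 12.3]
force: [0.4, -0.6, -0.0]
opening: 0.0736
gripper_force: 0.0
```

>>> send_rows --deltas '[[[0,0,0.014],0],[[0,0,0.028],0],[[0,0,0.042],0],[[0,0,0.056],0],[[0,0,0.07],0]]'

```text
clock: 8.8
tool_pos: [0.5209, -0.1142, 0.1718]
orientation: [-180.0, 0.0, 12.3]
force: [-0.3, -0.2, 0.2]
opening: 0.0877
gripper_force: 0.0
```

>>> send_rows --deltas '[[[0,0,0],0],[[0,0,0],0],[[0,0,0],0],[[0,0,0],0],[[0,0,0],0]]' --gripper 0

```text
clock: 9.22
tool_pos: [0.5215, -0.1145, 0.1736]
orientation: [180.0, -0.1, 12.3]
force: [0.8, 0.5, 0.2]
opening: 0.06
gripper_force: 0.0
```

>>> send_rows --deltas '[[[0,0,0],0],[[0,0,0],0],[[0,0,0],0],[[0,0,0],0],[[0,0,0],0]]'

```text
clock: 9.63
tool_pos: [0.5211, -0.1146, 0.173]
orientation: [180.0, -0.0, 12.3]
force: [0.4, -0.7, -0.4]
opening: 0.0266
gripper_force: 0.0
```

>>> send_rows --deltas '[[[0,0,0],0],[[0,0,0],0],[[0,0,0],0],[[0,0,0],0],[[0,0,0],0]]'

```text
clock: 10.05
tool_pos: [0.5211, -0.1148, 0.173]
orientation: [180.0, 0.0, 12.3]
force: [1.1, -2.4, -1.0]
opening: 0.0134
gripper_force: 30.0
```

Gripped: opening 13.4 mm on the 14 mm post, at 30 N. Next I'll swing it.

>>> send_rows --deltas '[[[0.0002,-0.0063,0],0.03],[[0.0006,-0.0126,0],0.06],[[0.0014,-0.0188,0],0.09],[[0.0024,-0.025,0],0.12],[[0.0038,-0.0312,0],0.153]]'

```text
clock: 10.47
tool_pos: [0.5188, -0.0895, 0.173]
orientation: [180.0, -0.0, -1.6]
force: [1.6, -2.1, -0.1]
opening: 0.0137
gripper_force: 30.0
```

>>> send_rows --deltas '[[[0.0002,-0.0063,0],0.03],[[0.0006,-0.0126,0],0.06],[[0.0014,-0.0188,0],0.09],[[0.0024,-0.025,0],0.12],[[0.0038,-0.0312,0],0.153]]'

```text
clock: 10.88
tool_pos: [0.5226, -0.0647, 0.173]
orientation: [180.0, -0.0, -15.4]
force: [1.7, -3.1, -0.6]
opening: 0.0137
gripper_force: 30.0
```

>>> send_rows --deltas '[[[0.0002,-0.0063,0],0.03],[[0.0006,-0.0126,0],0.06],[[0.0014,-0.0188,0],0.09],[[0.0024,-0.025,0],0.12],[[0.0038,-0.0312,0],0.153]]'

```text
clock: 11.3
tool_pos: [0.5319, -0.0415, 0.173]
orientation: [180.0, 0.0, -29.1]
force: [-0.2, -3.9, 0.7]
opening: 0.0136
gripper_force: 30.0
```

>>> send_rows --deltas '[[[0.0002,-0.0063,0],0.03],[[0.0006,-0.0126,0],0.06],[[0.0014,-0.0188,0],0.09],[[0.0024,-0.025,0],0.12],[[0.0038,-0.0312,0],0.153]]'

```text
clock: 11.72
tool_pos: [0.5463, -0.0212, 0.1729]
orientation: [179.9, 0.0, -42.9]
force: [-1.8, -2.7, 2.4]
opening: 0.0134
gripper_force: 30.0
```

>>> send_rows --deltas '[[[0.0002,-0.0063,0],0.03],[[0.0006,-0.0126,0],0.06],[[0.0014,-0.0188,0],0.09],[[0.002,-0.022,0],0.11],[[0.0024,-0.025,0],0.12]]'

```text
clock: 12.13
tool_pos: [0.5612, -0.0076, 0.1729]
orientation: [179.9, 0.0, -53.7]
force: [-3.0, -1.3, 4.0]
opening: 0.0133
gripper_force: 30.0
```

>>> send_rows --deltas '[[[0,-0.001,0],0.005],[[0,-0.002,0],0.01],[[0,-0.003,0],0.015],[[0,-0.004,0],0.02],[[0,-0.005,0],0.025]]'

```text
clock: 12.55
tool_pos: [0.5644, -0.0052, 0.1729]
orientation: [180.0, 0.0, -55.8]
force: [-4.5, 0.6, 4.5]
opening: 0.0139
gripper_force: 30.0
```

>>> send_rows --deltas '[[[0,-0.001,0],0.005],[[0,-0.002,0],0.01],[[0,-0.003,0],0.015],[[0,-0.004,0],0.015],[[0,-0.004,0],0.015]]'

```text
clock: 12.97
tool_pos: [0.5669, -0.0036, 0.1729]
orientation: [179.9, 0.0, -57.2]
force: [-5.8, 0.5, 4.8]
opening: 0.0134
gripper_force: 30.0
```

```bash
python3 -c "
from plant import ctrl
o=ctrl.get_obs();print(o['force'],o['moment'],o['tool_pos'],o['orientation'])"
```

```text
[-5.75057261  0.53183552  4.79178646] [0.40524832 1.87434006 0.11025274] [ 0.56691901 -0.00355231  0.17292019] [ 1.79935374e+02  3.66662265e-02 -5.71826905e+01]
```

>>> send_rows --deltas '[[[0,-0.001,0],0.005],[[0,-0.002,0],0.01],[[0,-0.003,0],0.015],[[0.0001,-0.004,0],0.02],[[0.0001,-0.004,0],0.02]]'

```text
clock: 13.38
tool_pos: [0.5676, -0.0033, 0.1727]
orientation: [179.7, 0.1, -59.0]
force: [-13.2, -4.3, 10.5]
opening: 0.0132
gripper_force: 30.0
```

>>> send_rows --deltas '[[[0,0,0],0],[[0,0,0],0],[[0,0,0],0],[[0,0,0],0],[[0,0,0],0]]'

```text
clock: 13.8
tool_pos: [0.5676, -0.0033, 0.1728]
orientation: [179.7, 0.1, -59.0]
force: [-12.7, -3.3, 9.8]
opening: 0.0133
gripper_force: 30.0
```

```bash
python3 - <<'E'
from h import *
o=ctrl.get_obs();print(o['force'],o['moment'],o['tool_pos'],o['orientation'])
a=ctrl.snapshot("top"); s=ctrl.snapshot("side")
x=cv2.resize(a["color"][150:240,260:380],(400,300),interpolation=cv2.INTER_CUBIC)
y=cv2.resize(s["color"][140:245,260:400],(400,300),interpolation=cv2.INTER_CUBIC)
cv2.imwrite("pics/c4.png",np.hstack([x,y])[:,:,::-1])
E
```

```text
[-12.6875365   -3.3375252    9.83205051] [-1.26120269  4.1029987   0.14956626] [ 0.56759155 -0.00327796  0.17275036] [ 1.79680368e+02  6.73986622e-02 -5.90191272e+01]
```

View pics/c4.png

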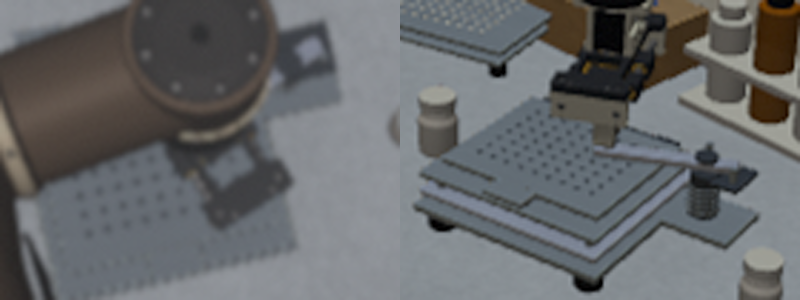

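The side view shows the arm lying across the shut cover, with the fingers on the post at (605,140). The motion has stalled with force rising, so it is against the stop. I'll push a little more and hand in.

>>> send_rows --deltas '[[[0,-0.001,0],0],[[0,-0.002,0],0],[[0,-0.002,0],0],[[0,-0.002,0],0],[[0,-0.002,0],0]]'

```text
clock: 14.32
tool_pos: [0.5679, -0.0031, 0.1727]
orientation: [179.5, 0.1, -59.0]
force: [-16.1, -7.1, 13.2]
opening: 0.0133
gripper_force: 30.0
```

>>> send_rows --deltas '[[[0,0,0],0],[[0,0,0],0],[[0,0,0],0],[[0,0,0],0],[[0,0,0],0]]'

```text
clock: 14.73
tool_pos: [0.5679, -0.0031, 0.1727]
orientation: [179.5, 0.1, -59.0]
force: [-15.3, -5.7, 13.3]
opening: 0.0137
gripper_force: 30.0
```

```bash
python3 -c "
from plant import ctrl
print(ctrl.close_job())"
```

```text
the job is handed in; nothing more can be done
None
```

The cover was lowered gently until shut, then the keeper arm was swung against its stop, and the job was handed in at about 14.7 s with the fingers still gripping the post (about 16 N against the stop) and nothing else on the bench touched.

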